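Release the ratchet clamp and tray the bearing block

TASK

Lift the handle of the clamp's ratchet pawl so that the sprung clamp bar slides all the way back, then take the bearing block out of the clamp and set it down gently, standing flat and the same way up, in the shallow grey tray. Leave the other, loose bearing block on the bench where it is.

Things in the scene. Friction and masses are not known exactly. Their poses are not given: they have to be found in the camera images.
- clamp: The fixed ratchet clamp: black plate 110 (x) x 230 (y) x 15 mm. Origin on the bench under the clamped block; its y axis runs along the clamp from the fixed jaw (steel, 60 mm wide, top 55 mm up, at the block's -y end) past the block to the bar, pawl and pawl handle. The bar's steel nose, at the block's +y end, is 34 mm wide and 86 mm high, with a lip 12 mm over the block's top.
- work_center (a point): Centre of the clamped bearing block, plain aluminium, 44 (x) x 60 (y) x 50 mm (z up), about 0.33 kg, axes parallel to the clamp's. It stands on a pad 30 mm wide, underside 25 mm above the bench, so its +x and -x faces, 44 mm apart, are free for fingers, with 10 mm of air below them over the plate. The bar's lip stops it from being lifted until the bar is back.
- pawl_grip (a point): Centre of the black round cross-bar, the pawl's handle: 36 mm long along x, 14 mm thick, ends free for fingers; moves with the pawl. Pawl down: 62 mm up, 205 mm from the block along the clamp's +y, axes parallel to the clamp's. It hinges about an axis along x, 105 mm back (-y) and 22 mm below. Raising it 25 to 40 mm frees the bar (about 2 N; limit 0.7 rad); let go, it springs down.
- clamp_bar (a joint): Travel of the clamp bar along the clamp's +y in m: 0 clamped, 0.040 fully back. While the pawl is held up a spring (about 6 N) drives it back by itself, in about 0.5 s, and it then stays back even with the pawl down. With the pawl down, saw teeth every 13 mm lock it. Fully back, its lip is 28 mm clear of the block's end.
- tray_in (a point): Centre of the inner floor of the shallow open grey plastic tray, 150 (x) x 180 (y) mm outside, walls 5 mm thick and 32 mm high, floor 5 mm above the bench; fixed. The taller carton of screws (120 x 150 x 70 mm, cardboard with orange sides) near it is not the place.
- spare_center (a point): Centre of the other bearing block, same shape and size as the clamped one (44 x 60 x 50 mm), standing loose on the bench, not in the clamp. It stays where it is.
Mind the look-alikes: they are no part of the job. What is shaped like the part that bears work_center but red is not meant. What is shaped like the part that bears tray_in but blue is not meant.

How it is judged:
By the outcome, as a careful person would: the job done as asked, in the order asked, and still so for the second after the job is handed in, with the robot touching nothing.
It also fails if it takes over 48 s, if anything falls off the work surface, if the arm or the gripper's body presses on something with over 40 N, if the wrist force passes 120 N, or if a joint passes its speed limit or range.

ROBOT

A 6-joint arm with a two-finger parallel gripper is mounted at the origin on the work surface. World frame = base frame: x ahead of the robot, y to its left, z up, the work surface at z = 0. Lengths are in m, angles in rad, forces in N, time in s.
With the tool pointing down it reaches from about 0.375 to 0.925 m from the base axis. Payload 5.7 kg.
Tool frame: the origin (TCP) lies at the very end of the fingers, on their centre line; the grasp point (between the pads) lies 19 mm behind it; z points along the fingers, y is the line along which they close (so a half turn about z gives the same grasp; the last joint's range is limited). The gripper opens to 85 mm and grips with 20 to 120 N. Pads are 22 mm wide; open, the fingers measure 114 mm over their backs; the gripper's body (76 mm by 85 mm) begins 54 mm behind the grasp point. The pads swing forward as they close: fully open they stand 13 mm farther back than shut.
Start: joints at [1.077, 0.359, 1.51, -0, 1.272, -0.115], TCP at [0.222, 0.557, 0.231] pointing down, gripper open.
Joint ranges: [-2.97, 2.97], [-1.01, 2.36], [0.21, 2.38], [-0.96, 4.11], [0.2, 2.71], [-2.98, 2.98]. Speed limits (rad/s): [2.39, 2.39, 3.14, 3.14, 3.14, 3.14].

INTERFACE

Orientations are given as [roll, pitch, yaw] about the fixed x, y, z axes, in that order (R = Rz(yaw) Ry(pitch) Rx(roll)).
In Python, from station import telemetry, imaging, ctrl gives the robot as it stands.
- The arm moves only by the tool servo_tool, never from a script. Its argument "steps" is a list of rows, each an object with "fingers": the finger opening in mm, from 0 to 85.4; "offset": the shift along the world's x, y, z in units of 25 mm (1.0 is 25 mm), a list of three; "rotation": the turn, a rotation vector about the world's x, y, z in units of 6 degrees (1.0 is 6 degrees), a list of three. A call has 1 to 10 rows; each row is the pose to reach, as a shift and turn from the pose commanded when the call began; what a row does not reach only later rows make up. A row lasts 1/12 s, in which the tool goes at most 41.7 mm and 7.16 degrees, less where a joint would pass 70% of its speed; a pose out of reach is approached as far as the arm can. A call with a gripper value outside its range is refused whole. The fingers move at their own pace and stop on an object; "squeeze" is the grip in N (left out, the last holds). Time passes only in rows, so rows that repeat a pose let the fingers close. It gives the time, the measured TCP pose, the force, the opening and the grip force at its end, in the units of the state.
- telemetry.read_state(): the state, without advancing time (a new reading comes with each control period).
- imaging.read_camera(name): name is "side" or "top" or "wrist"; returns the picture (420x560x3 uint8, red, green, blue); there is no depth.
- imaging.get_calibration(name): a dict with "vertical_fov" (degrees; the focal length in pixels is half the picture's height over the tangent of half this angle, whatever the lens; pixels are square), "cx", "cy" (the principal point, pixels), "R" (3x3) and "t" (3): a world point X has camera coordinates R X + t; the wrist camera has in their place "tool_from_camera" (4x4, takes a point from camera to tool coordinates, whose origin is the TCP and whose axes are the flange's). Camera axes: x right, y down, z forward; pixel columns grow to the right and rows downward; lengths in m; the calibration is good to about 2 mm. A picture is of the moment at which its call begins: read the wrist's pose just before it. get_calibration takes no time and is no camera call.
- ctrl.sign_off(): hands the job in; it is judged then, once.
The state is a dict: "time": time; "q": joint angles; "joint_vel": joint speeds; "effort": joint torques, N m; "ee_pos": TCP position; "tool_rot": TCP orientation; "contact_force": force on the tool from outside, world axes, zero at the start; "moment": the same for the moment, N m; "gripper_width": finger opening in m; "finger_force": force on a finger pad.
Only numpy, scipy, OpenCV 4.12 (cv2) and the standard library are available. Lean on these libraries where they do the work, as an engineer would, in place of code of your own. Each camera call takes 0.05 s, during which the arm holds its last target. There are 200 camera calls.

## Working session

There is one attempt and no reset: what is moved stays moved. The work goes in short steps, Python scripts to look and compute and a tool call to move; the robot and the scene stay as the last step left them, time stands still between calls to the robot, and variables do not carry over. Pictures are saved under pics/ and viewed, at most 10 in all, crops included, and the job is handed in when it is done.

Besides the shell and the picture viewer there is one more tool, called after "Emit:" as name(argument=value, ...) on one line, values as JSON. servo_tool: Moves the arm, as the interface text tells. Its arguments: {"type":"object","properties":{"steps":{"type":"array","items":{"type":"object","properties":{"fingers":{"type":"number"},"offset":{"type":"array","items":{"type":"number"}},"rotation":{"type":"array","items":{"type":"number"}}}}},"squeeze":{"type":"number"}},"required":["steps"]}

```bash
mkdir -p pics; ls
python3 - <<'E'
from station import telemetry, imaging
import cv2, numpy as np
s=telemetry.read_state(); print(s)
for n in("top","side","wrist"):
    print(n,imaging.get_calibration(n))
    cv2.imwrite(f"pics/{n}0.png",imaging.read_camera(n)[:,:,::-1])
E
```

```text
pics
{'time': 0.0, 'q': array([ 1.07688327e+00,  3.59502656e-01,  1.51142663e+00, -3.89979759e-06,
        1.27250069e+00, -1.15120440e-01]), 'joint_vel': array([-3.56827511e-04,  3.63033176e-04, -1.35928003e-03, -2.66997284e-05,
       -1.11043215e-03,  1.24315914e-03]), 'effort': array([ 1.81731601e-03, -5.27625382e+01, -2.78629392e+01, -5.99217060e-05,
        1.29796390e-02, -2.89396394e-05]), 'ee_pos': array([0.2215767 , 0.55686025, 0.23045719]), 'tool_rot': array([-3.13976706e+00, -2.07345709e-04,  2.76280099e+00]), 'contact_force': array([-1.00123575, -0.07053925,  0.30798201]), 'moment': array([-0.01470168, -0.00329367,  0.02682335]), 'finger_force': 0.0, 'gripper_width': 0.08549188091159036}
top {'vertical_fov': 42.164859045011376, 'cx': 286.1391437362217, 'cy': 209.30057867678812, 'R': array([[ 0.08600973, -0.99629368, -0.00111139],
       [-0.97486063, -0.08392917, -0.20640408],
       [ 0.2055458 ,  0.01883621, -0.97846621]]), 't': array([-0.16856537,  0.43335654,  1.47241353])}
side {'vertical_fov': 53.599376830538475, 'cx': 275.4183163496904, 'cy': 212.81252552840428, 'R': array([[ 0.72990958, -0.68321849, -0.02108326],
       [-0.43927081, -0.44521228, -0.78027379],
       [ 0.52371095,  0.57879058, -0.62508264]]), 't': array([-0.4200672 ,  0.19097506,  1.00491132])}
wrist {'vertical_fov': 60.341820054516944, 'cx': 286.26245710854437, 'cy': 207.3613161935811, 'tool_from_camera': array([[-1.00233392e-03, -9.55637139e-01, -2.94544825e-01,
         7.55131054e-02],
       [ 9.99999437e-01, -1.06069327e-03,  3.83796580e-05,
         6.35149907e-05],
       [-3.49098740e-04, -2.94544620e-01,  9.55637664e-01,
        -1.41852740e-01],
       [ 0.00000000e+00,  0.00000000e+00,  0.00000000e+00,
         1.00000000e+00]])}
```

View pics/top0.png

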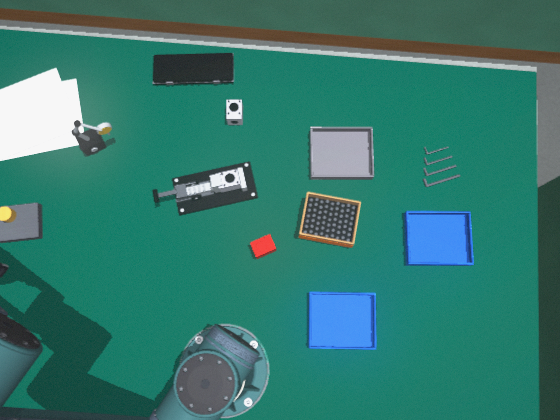

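View pics/side0.png

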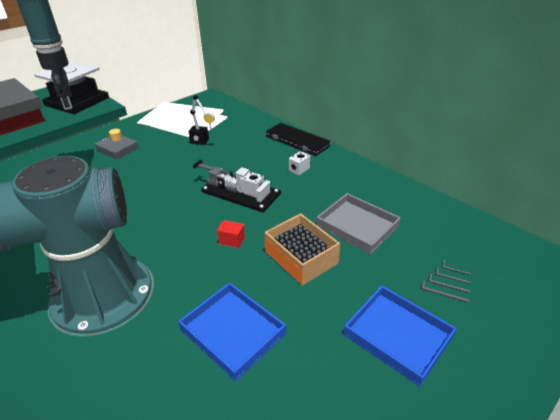

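Candidates in the top view:
- **Blocks:** the clamped block is at (229,179). The loose spare is at (234,111) and the red look-alike at (263,246).
- **Trays:** the grey tray is at (341,153). The blue ones are at (342,320) and (438,238), and the carton is at (330,219).
- **Pawl handle:** it is at (157,196).

I choose the block at (229,179), the grey tray at (341,153) and the handle at (157,196).

```bash
cat > h.py <<'E'
from station import telemetry, imaging
import cv2, numpy as np
from scipy.spatial.transform import Rotation as Ro
def cam(n,st=None):
    c=imaging.get_calibration(n); f=210/np.tan(np.radians(c["vertical_fov"]/2))
    K=np.array([[f,0,c["cx"]],[0,f,c["cy"]],[0,0,1]])
    if n!="wrist": R,t=np.array(c["R"]),np.array(c["t"]); return K,R,t
    T=np.eye(4); T[:3,:3]=Ro.from_euler("xyz",st["tool_rot"]).as_matrix(); T[:3,3]=st["ee_pos"]
    W=np.linalg.inv(T@c["tool_from_camera"]); return K,W[:3,:3],W[:3,3]
def ray(C,px,z):
    K,R,t=C; o=-R.T@t; d=R.T@np.linalg.inv(K)@np.array([px[0],px[1],1.]); return o+d*(z-o[2])/d[2]
def proj(C,X):
    K,R,t=C; p=K@(R@np.asarray(X,float)+t); return p[:2]/p[2]
E
python3 - <<'E'
from h import *
C=cam("top")
for n,p,z in(("block",(229,179),.075),("handle",(157,196),.069),("pl1",(175,180),.015),("pl2",(249,164),.015),("pl3",(256,194),.015),("pl4",(182,214),.015),
 ("spare",(234,107),.05),("carton",(330,219),.07),("red",(263,243),.05)): print(n,ray(C,p,z).round(3))
im=cv2.imread("pics/top0.png")
for n in("top","side"):
  im=cv2.imread(f"pics/{n}0.png"); h=cv2.cvtColor(im,cv2.COLOR_BGR2HSV)
  m=((h[...,1]<60)&(h[...,2]>80)&(h[...,2]<190)).astype(np.uint8)
  m=cv2.morphologyEx(m,cv2.MORPH_CLOSE,np.ones((3,3)))
  x0,y0,x1,y1=(295,115,390,190) if n=="top" else (310,185,410,255)
  sub=m[y0:y1,x0:x1]; k,l,s,c=cv2.connectedComponentsWithStats(sub); i=1+s[1:,4].argmax()
  cnt=cv2.findContours((l==i).astype(np.uint8),0,2)[0][0]
  q=cv2.approxPolyDP(cv2.convexHull(cnt),5,True)[:,0]+[x0,y0]
  print(n,s[i],[ (p.tolist(),ray(cam(n),p,.032).round(3).tolist()) for p in q], cv2.minAreaRect(cnt))
cv2.imwrite("pics/crop.png",cv2.resize(cv2.imread("pics/top0.png")[85:225,140:280],None,fx=4,fy=4,interpolation=cv2.INTER_CUBIC))
E
```

```text
block [0.512 0.033 0.075]
handle [0.448 0.227 0.069]
pl1 [0.511 0.196 0.015]
pl2 [ 0.577 -0.012  0.015]
pl3 [ 0.49  -0.04   0.015]
pl4 [0.414 0.163 0.015]
spare [0.733 0.045 0.05 ]
carton [ 0.424 -0.253  0.07 ]
red [ 0.346 -0.076  0.05 ]
top [  15   11   64   53 3280] [([372, 128], [0.711, -0.358, 0.032]), ([371, 178], [0.56, -0.363, 0.032]), ([311, 178], [0.546, -0.193, 0.032]), ([311, 126], [0.701, -0.181, 0.032])] ((46.5, 37.0), (63.0, 52.0), 0.0)
side [   3    8   87   61 2902] [([313, 222], [0.527, -0.204, 0.032]), ([346, 193], [0.696, -0.181, 0.032]), ([399, 217], [0.712, -0.356, 0.032]), ([370, 253], [0.54, -0.387, 0.032])] ((46.559165954589844, 36.33122253417969), (77.69473266601562, 45.994117736816406), 26.02959442138672)
```

View pics/crop.png

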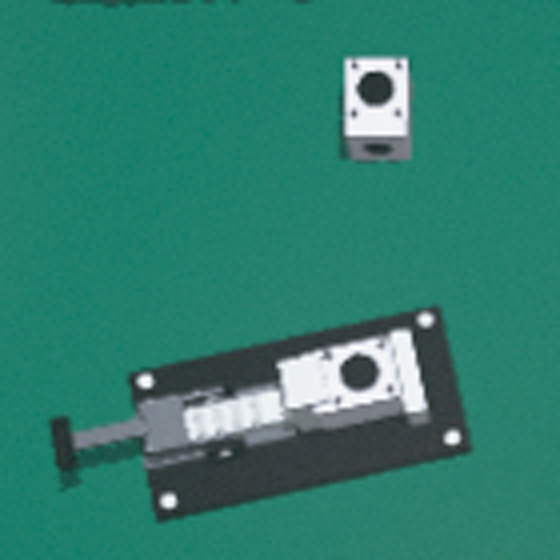

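The crop shows the clamped block with its bore at crop (357,372), the lip over its left end, and the pawl handle at crop (63,443). The spare stands loose at (377,100). I'll use the clamped block. First I'll move above the handle with the fingers set across clamp x.

Emit:
servo_tool(steps=[{"fingers": 85, "offset": [1, -1.4, -0.1], "rotation": [0, 0, -1]}, {"fingers": 85, "offset": [2, -2.8, -0.2], "rotation": [0, 0, -2]}, {"fingers": 85, "offset": [3, -4.3, -0.3], "rotation": [0, 0, -3]}, {"fingers": 85, "offset": [4, -5.8, -0.4], "rotation": [0, 0, -4]}, {"fingers": 85, "offset": [5, -7.3, -0.6], "rotation": [0, 0, -5]}, {"fingers": 85, "offset": [6, -8.8, -0.8], "rotation": [0, 0, -6]}, {"fingers": 85, "offset": [7, -10.3, -1], "rotation": [0, 0, -7]}, {"fingers": 85, "offset": [8, -11.8, -1.2], "rotation": [0, 0, -8]}, {"fingers": 85, "offset": [9, -13.2, -1.4], "rotation": [0, 0, -8.4]}, {"fingers": 85, "offset": [9, -13.2, -1.4], "rotation": [0, 0, -8.4]}])

```text
time: 0.98
ee_pos: [0.4484, 0.2243, 0.1958]
tool_rot: [-3.141, 0.001, 1.879]
contact_force: [1.1, 0.2, 1.2]
gripper_width: 0.0849
finger_force: 0.0
```

Run:
```python
from h import *
s=telemetry.read_state(); print(s["time"],s["ee_pos"],s["tool_rot"],s["q"].round(2))
cv2.imwrite("pics/w1.png",imaging.read_camera("wrist")[:,:,::-1])
C=cam("wrist",s)
print(proj(C,[.448,.227,.069]),proj(C,[.512,.033,.075]))
np.save("s1.npy",np.r_[s["ee_pos"],s["tool_rot"]])
```

```text
0.9833 [0.4483853  0.22429043 0.19583509] [-3.14149084e+00  1.12522932e-03  1.87925093e+00] [ 0.33  0.26  1.76 -0.    1.12  0.02]
[287.17651078 194.78717771] [289.51671081 410.70418905]
```

View pics/w1.png

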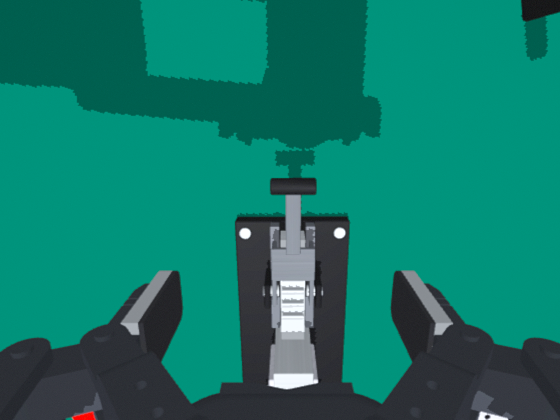

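The wrist view shows the handle cross-bar at (270..316, 178..195), centre (293,186). The plate screws are at (245,233) and (340,233), so the yaw is nearly aligned.

Run:
```python
from h import *
v=np.load("s1.npy"); C=cam("wrist",dict(ee_pos=v[:3],tool_rot=v[3:]))
im=cv2.imread("pics/w1.png"); g=im.max(2)
m=(g[165:205,255:335]<75).astype(np.uint8)
k,l,s,c=cv2.connectedComponentsWithStats(m)
for i in range(1,k):
  if s[i,4]>100: print(s[i]+[255,165,0,0,0],c[i]+[255,165])
H=ray(C,(293,186.5),.062); print("handle",H)
a,b=ray(C,(245,233),.015),ray(C,(340,233),.015); d=b-a; print(a,b,"x-axis ang",np.degrees(np.arctan2(-d[1],-d[0])))
yaw=np.pi/2
ta=np.degrees(np.arctan2(H[0]-.512,-(H[1]-.033))); print(ta)
B=cam("top"); bl=ray(B,(140+357/4,85+372/4),.075); print("bore-top",bl, np.degrees(np.arctan2(-(H-bl)[0],(H-bl)[1])),np.linalg.norm((H-bl)[:2]))
```

```text
[270 178  46  17 758] [292.69656992 185.85620053]
handle [0.45090951 0.23299503 0.062     ]
[0.42566015 0.1648875  0.015     ] [0.51219719 0.19233622 0.015     ] x-axis ang -162.40146993976614
-163.01418110960915
bore-top [0.51454912 0.03294957 0.075     ] 17.64720823529342 0.20992423829082899
```

Emit:
servo_tool(steps=[{"fingers": 70, "offset": [0.15, 0.25, -1.5], "rotation": [0, 0, 0]}, {"fingers": 60, "offset": [0.15, 0.25, -3], "rotation": [0, 0, 0]}, {"fingers": 60, "offset": [0.15, 0.25, -4.5], "rotation": [0, 0, 0]}, {"fingers": 60, "offset": [0.15, 0.25, -5.5], "rotation": [0, 0, 0]}, {"fingers": 60, "offset": [0.15, 0.25, -6], "rotation": [0, 0, 0]}, {"fingers": 60, "offset": [0.15, 0.25, -6], "rotation": [0, 0, 0]}, {"fingers": 60, "offset": [0.15, 0.25, -6], "rotation": [0, 0, 0]}])

```text
time: 1.62
ee_pos: [0.45, 0.2337, 0.0457]
tool_rot: [-3.139, -0.0, 1.883]
contact_force: [1.3, 0.2, 0.5]
gripper_width: 0.0603
finger_force: 0.0
```

Run:
```python
from h import *
s=telemetry.read_state(); print(s["ee_pos"],s["tool_rot"])
cv2.imwrite("pics/w2.png",imaging.read_camera("wrist")[:,:,::-1])
C=cam("wrist",s)
T=s["ee_pos"]+[0,0,.019]; print("grasp pt px",proj(C,T), "per 5mm +y clamp", proj(C,T+.005*np.array([-.302,.953,0])))
```

```text
[0.44997692 0.23366002 0.04572673] [-3.13946558e+00 -2.41242735e-06  1.88333111e+00]
grasp pt px [287.0977632 300.2924709] per 5mm +y clamp [287.16745826 288.78508246]
```

View pics/w2.png

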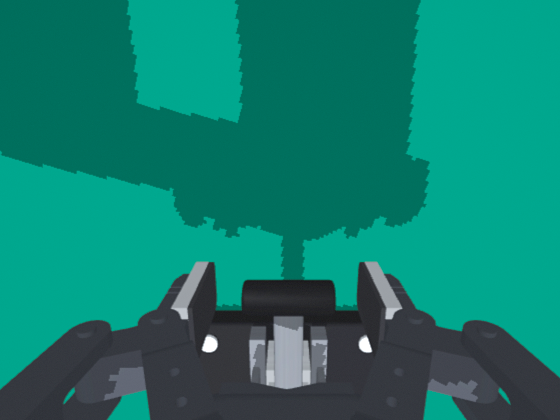

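The handle is centred between the pads, at (288,297) against the expected grasp pixel (287,300). I'll grip, lift along the arc and hold.

Emit:
servo_tool(steps=[{"fingers": 30, "offset": [0, 0, 0], "rotation": [0, 0, 0]}, {"fingers": 30, "offset": [0, 0, 0], "rotation": [0, 0, 0]}, {"fingers": 30, "offset": [0, 0, 0], "rotation": [0, 0, 0]}, {"fingers": 30, "offset": [0, 0, 0], "rotation": [0, 0, 0]}], squeeze=30)

```text
time: 2.0
ee_pos: [0.4508, 0.2341, 0.0473]
tool_rot: [3.14, -0.0, 1.883]
contact_force: [-3.2, 1.3, 6.8]
gripper_width: 0.0354
finger_force: 33.4
```

Emit:
servo_tool(steps=[{"fingers": 30, "offset": [0.03, -0.1, 0.4], "rotation": [0, 0, 0]}, {"fingers": 30, "offset": [0.08, -0.24, 0.8], "rotation": [0, 0, 0]}, {"fingers": 30, "offset": [0.16, -0.5, 1.3], "rotation": [0, 0, 0]}, {"fingers": 30, "offset": [0.16, -0.5, 1.3], "rotation": [0, 0, 0]}, {"fingers": 30, "offset": [0.16, -0.5, 1.3], "rotation": [0, 0, 0]}, {"fingers": 30, "offset": [0.16, -0.5, 1.3], "rotation": [0, 0, 0]}, {"fingers": 30, "offset": [0.16, -0.5, 1.3], "rotation": [0, 0, 0]}, {"fingers": 30, "offset": [0.16, -0.5, 1.3], "rotation": [0, 0, 0]}, {"fingers": 30, "offset": [0.16, -0.5, 1.3], "rotation": [0, 0, 0]}, {"fingers": 30, "offset": [0.16, -0.5, 1.3], "rotation": [0, 0, 0]}])

```text
time: 2.83
ee_pos: [0.4547, 0.2217, 0.0786]
tool_rot: [3.142, -0.0, 1.883]
contact_force: [-2.1, 5.0, 1.1]
gripper_width: 0.0356
finger_force: 32.3
```

Run:
```python
from h import *
s=telemetry.read_state(); print(s["ee_pos"],s["tool_rot"])
a=imaging.read_camera("side")[:,:,::-1][140:220,180:300]; b=imaging.read_camera("wrist")[:,:,::-1]
cv2.imwrite("pics/c3.png",np.vstack([cv2.resize(a,(500,333),interpolation=2),cv2.resize(b[200:],(500,200))]))
```

```text
[0.45467993 0.22167354 0.07861951] [ 3.14150641e+00 -4.83099362e-04  1.88315112e+00]
```

View pics/c3.png

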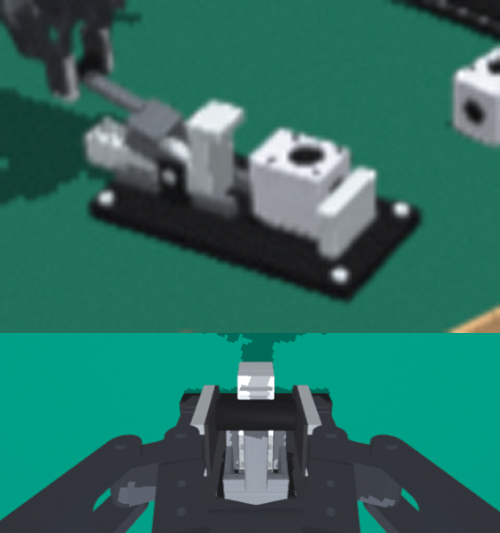

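The bar has slid back, leaving a clear gap between lip and block in the side crop. I'll hold a little longer, then lower the handle, release it and rise.

Emit:
servo_tool(steps=[{"fingers": 30, "offset": [0, 0, 0], "rotation": [0, 0, 0]}, {"fingers": 30, "offset": [0, 0, 0], "rotation": [0, 0, 0]}, {"fingers": 30, "offset": [0, 0, 0], "rotation": [0, 0, 0]}, {"fingers": 30, "offset": [-0.08, 0.25, -0.5], "rotation": [0, 0, 0]}, {"fingers": 30, "offset": [-0.14, 0.4, -0.9], "rotation": [0, 0, 0]}, {"fingers": 30, "offset": [-0.16, 0.5, -1.2], "rotation": [0, 0, 0]}, {"fingers": 30, "offset": [-0.16, 0.5, -1.2], "rotation": [0, 0, 0]}, {"fingers": 60, "offset": [-0.16, 0.5, -1.2], "rotation": [0, 0, 0]}, {"fingers": 60, "offset": [-0.16, 0.5, -1.2], "rotation": [0, 0, 0]}, {"fingers": 60, "offset": [-0.16, 0.5, -1.2], "rotation": [0, 0, 0]}])

```text
time: 3.77
ee_pos: [0.4506, 0.2335, 0.0485]
tool_rot: [-3.141, 0.0, 1.883]
contact_force: [-0.0, -0.0, 0.7]
gripper_width: 0.0599
finger_force: 0.0
```

Emit:
servo_tool(steps=[{"fingers": 80, "offset": [0, 0, 1.5], "rotation": [0, 0, 0]}, {"fingers": 80, "offset": [0, 0, 3], "rotation": [0, 0, 0]}, {"fingers": 80, "offset": [0, 0, 4.5], "rotation": [0, 0, 0]}, {"fingers": 80, "offset": [0.7, -1.5, 5.5], "rotation": [0, 0, 0]}, {"fingers": 80, "offset": [1, -3, 5.5], "rotation": [0, 0, 0]}, {"fingers": 80, "offset": [1.5, -4.5, 5.5], "rotation": [0, 0, 0]}, {"fingers": 80, "offset": [2, -6, 5.5], "rotation": [0, 0, 0]}, {"fingers": 80, "offset": [2.5, -7.8, 5.5], "rotation": [0, 0, 0]}, {"fingers": 80, "offset": [2.5, -7.8, 5.5], "rotation": [0, 0, 0]}, {"fingers": 80, "offset": [2.5, -7.8, 5.5], "rotation": [0, 0, 0]}])

```text
time: 4.6
ee_pos: [0.5138, 0.0361, 0.1863]
tool_rot: [3.141, 0.001, 1.879]
contact_force: [-0.8, -0.1, -0.2]
gripper_width: 0.0801
finger_force: 0.0
```

Run:
```python
from h import *
s=telemetry.read_state(); print(s["ee_pos"],s["tool_rot"],s["contact_force"])
np.save("s4.npy",np.r_[s["ee_pos"],s["tool_rot"]])
cv2.imwrite("pics/w4.png",imaging.read_camera("wrist")[:,:,::-1])
```

```text
[0.51384411 0.03614541 0.18631094] [3.14137177e+00 5.41785806e-04 1.87871754e+00] [-0.80492302 -0.06402104 -0.22877431]
```

View pics/w4.png

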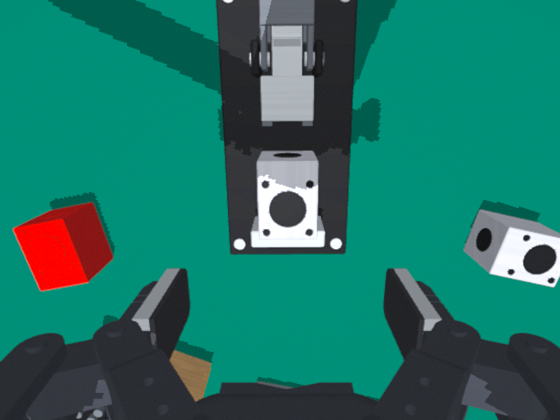

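The wrist view shows the block top with its screws at (265,184), (310,184), (309,232) and (266,232). The lip's edge is at row 122, well clear of the block.

Run:
```python
from h import *
v=np.load("s4.npy"); C=cam("wrist",dict(ee_pos=v[:3],tool_rot=v[3:]))
P=[ray(C,p,.075) for p in((265,184),(310,184),(309,232),(266,232))]
c=np.mean(P,0); print("c",c,"bore",ray(C,(287.5,208.5),.075))
yax=np.array([-.302,.953,0])
d=P[1]-P[0];print("yaw",np.degrees(np.arctan2(d[1],d[0])))
print("lip y rel block centre, z .087/.075:",(ray(C,(287,122),.087)-c)@yax,(ray(C,(287,122),.075)-c)@yax)
print("block off in units", (c-v[:3])/.025)
# tray: corners from top at rim z .032
T=cam("top"); tc=[ray(T,p,.032) for p in((373,128),(372,178.5),(310.5,178.5),(310.5,126.5))]
S=cam("side"); ts=[ray(S,p,.032) for p in((316.5,222.5),(347,194),(399.5,217),(369.5,243))]
print("tray",np.mean(tc,0),np.mean(ts,0),[t.round(3) for t in tc],[t.round(3) for t in ts])
```

```text
c [0.51553705 0.03306902 0.075     ] bore [0.51553792 0.03306258 0.075     ]
yaw 17.57028375719613
lip y rel block centre, z .087/.075: 0.06270232197273003 0.06189858169061943
block off in units [ 0.06771748 -0.12305558 -4.45243745]
tray [ 0.62846888 -0.27461543  0.032     ] [ 0.62729587 -0.27970088  0.032     ] [array([ 0.711, -0.361,  0.032]), array([ 0.559, -0.366,  0.032]), array([ 0.544, -0.192,  0.032]), array([ 0.7  , -0.18 ,  0.032])] [array([ 0.532, -0.212,  0.032]), array([ 0.695, -0.186,  0.032]), array([ 0.713, -0.357,  0.032]), array([ 0.569, -0.363,  0.032])]
```

Emit:
servo_tool(steps=[{"fingers": 75, "offset": [0.1, -0.2, -1.5], "rotation": [0, 0, 0]}, {"fingers": 70, "offset": [0.1, -0.2, -3], "rotation": [0, 0, 0]}, {"fingers": 70, "offset": [0.1, -0.2, -4.5], "rotation": [0, 0, 0]}, {"fingers": 70, "offset": [0.1, -0.2, -5.5], "rotation": [0, 0, 0]}, {"fingers": 70, "offset": [0.1, -0.2, -6], "rotation": [0, 0, 0]}, {"fingers": 70, "offset": [0.1, -0.2, -6], "rotation": [0, 0, 0]}, {"fingers": 70, "offset": [0.1, -0.2, -6], "rotation": [0, 0, 0]}])

```text
time: 5.23
ee_pos: [0.5145, 0.0352, 0.0358]
tool_rot: [-3.139, -0.001, 1.885]
contact_force: [0.2, 0.6, -0.1]
gripper_width: 0.0698
finger_force: 0.0
```

Emit:
servo_tool(steps=[{"fingers": 35, "offset": [0, 0, 0], "rotation": [0, 0, 0]}, {"fingers": 35, "offset": [0, 0, 0], "rotation": [0, 0, 0]}, {"fingers": 35, "offset": [0, 0, 0], "rotation": [0, 0, 0]}, {"fingers": 35, "offset": [0, 0, 0], "rotation": [0, 0, 0]}, {"fingers": 35, "offset": [0, 0, 0], "rotation": [0, 0, 0]}], squeeze=50)

```text
time: 5.65
ee_pos: [0.5165, 0.0341, 0.0378]
tool_rot: [3.139, 0.0, 1.883]
contact_force: [-0.8, 1.6, 8.4]
gripper_width: 0.0434
finger_force: 52.0
```

Emit:
servo_tool(steps=[{"fingers": 35, "offset": [0, 0, 0.4], "rotation": [0, 0, 0]}, {"fingers": 35, "offset": [0, 0, 1], "rotation": [0, 0, 0]}, {"fingers": 35, "offset": [0, 0, 2], "rotation": [0, 0, 0]}, {"fingers": 35, "offset": [0, 0, 3], "rotation": [0, 0, 0]}, {"fingers": 35, "offset": [0, 0, 4], "rotation": [0, 0, 0]}, {"fingers": 35, "offset": [0, 0, 5], "rotation": [0, 0, 0]}, {"fingers": 35, "offset": [0, 0, 5], "rotation": [0, 0, 0]}])

```text
time: 6.23
ee_pos: [0.5187, 0.0334, 0.1665]
tool_rot: [3.134, 0.003, 1.883]
contact_force: [1.8, -1.0, -2.8]
gripper_width: 0.0431
finger_force: 52.2
```

Emit:
servo_tool(steps=[{"fingers": 35, "offset": [0.2, -0.5, 0], "rotation": [0, 0, -0.1]}, {"fingers": 35, "offset": [0.6, -1.6, 0], "rotation": [0, 0, -0.3]}, {"fingers": 35, "offset": [1.1, -3.1, 0], "rotation": [0, 0, -0.6]}, {"fingers": 35, "offset": [1.6, -4.6, 0], "rotation": [0, 0, -0.9]}, {"fingers": 35, "offset": [2.2, -6.1, 0], "rotation": [0, 0, -1.2]}, {"fingers": 35, "offset": [2.7, -7.6, 0], "rotation": [0, 0, -1.5]}, {"fingers": 35, "offset": [3.3, -9.1, 0], "rotation": [0, 0, -1.8]}, {"fingers": 35, "offset": [3.8, -10.6, 0], "rotation": [0, 0, -2]}, {"fingers": 35, "offset": [4.2, -11.7, 0], "rotation": [0, 0, -2.1]}, {"fingers": 35, "offset": [4.4, -12.3, 0], "rotation": [0, 0, -2.2]}])

```text
time: 7.07
ee_pos: [0.6256, -0.2788, 0.1592]
tool_rot: [-3.14, 0.001, 1.649]
contact_force: [0.5, -0.1, -3.7]
gripper_width: 0.0436
finger_force: 52.0
```

Emit:
servo_tool(steps=[{"fingers": 35, "offset": [0, 0, 0], "rotation": [0, 0, 0]}, {"fingers": 35, "offset": [0, 0, 0], "rotation": [0, 0, 0]}, {"fingers": 35, "offset": [0, 0, 0], "rotation": [0, 0, 0]}])

```text
time: 7.32
ee_pos: [0.6241, -0.2732, 0.1595]
tool_rot: [-3.139, -0.002, 1.652]
contact_force: [-0.8, 0.1, -4.5]
gripper_width: 0.0436
finger_force: 52.0
```

Run:
```python
from h import *
s=telemetry.read_state(); print(s["ee_pos"],s["tool_rot"])
C=cam("wrist",s)
b=imaging.read_camera("wrist")[:,:,::-1].copy()
print([proj(C,[.6285,-.276,.032]+np.array([a*np.cos(.07)-y*np.sin(.07),a*np.sin(.07)+y*np.cos(.07),0])).round() for a,y in((-.075,.09),(.075,.09))])
cv2.imwrite("pics/w5.png",b)
```

```text
[ 0.62408042 -0.27321085  0.15950463] [-3.13850339e+00 -2.30181137e-03  1.65228684e+00]
[array([188.,  78.]), array([401.,  81.])]
```

View pics/w5.png

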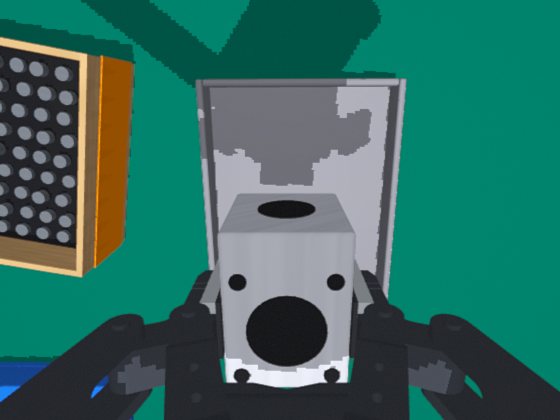

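The tray's far rim corners are at (197,80) and (405,79), so it is aligned and about 5 mm further in +x than estimated. I'll descend with that correction.

Emit:
servo_tool(steps=[{"fingers": 35, "offset": [0.1, 0, -0.5], "rotation": [0, 0, 0]}, {"fingers": 35, "offset": [0.3, -0.1, -1.5], "rotation": [0, 0, 0]}, {"fingers": 35, "offset": [0.35, -0.1, -2.7], "rotation": [0, 0, 0]}, {"fingers": 35, "offset": [0.35, -0.1, -3.9], "rotation": [0, 0, 0]}, {"fingers": 35, "offset": [0.35, -0.1, -4.7], "rotation": [0, 0, 0]}, {"fingers": 35, "offset": [0.35, -0.1, -5.1], "rotation": [0, 0, 0]}, {"fingers": 35, "offset": [0.35, -0.1, -5.3], "rotation": [0, 0, 0]}, {"fingers": 35, "offset": [0.35, -0.1, -5.4], "rotation": [0, 0, 0]}, {"fingers": 35, "offset": [0.35, -0.1, -5.4], "rotation": [0, 0, 0]}, {"fingers": 35, "offset": [0.35, -0.1, -5.4], "rotation": [0, 0, 0]}])

```text
time: 8.2
ee_pos: [0.6355, -0.2768, 0.0277]
tool_rot: [3.14, 0.001, 1.653]
contact_force: [-0.0, -0.2, -4.0]
gripper_width: 0.0432
finger_force: 51.9
```

Emit:
servo_tool(steps=[{"fingers": 35, "offset": [0, 0, -0.08], "rotation": [0, 0, 0]}, {"fingers": 35, "offset": [0, 0, -0.16], "rotation": [0, 0, 0]}, {"fingers": 35, "offset": [0, 0, -0.24], "rotation": [0, 0, 0]}, {"fingers": 35, "offset": [0, 0, -0.3], "rotation": [0, 0, 0]}, {"fingers": 35, "offset": [0, 0, -0.3], "rotation": [0, 0, 0]}, {"fingers": 35, "offset": [0, 0, -0.3], "rotation": [0, 0, 0]}])

```text
time: 8.7
ee_pos: [0.6342, -0.2762, 0.0186]
tool_rot: [-3.141, -0.0, 1.653]
contact_force: [-0.4, -0.2, -3.2]
gripper_width: 0.043
finger_force: 51.9
```

Emit:
servo_tool(steps=[{"fingers": 35, "offset": [0, 0, -0.03], "rotation": [0, 0, 0]}, {"fingers": 35, "offset": [0, 0, -0.06], "rotation": [0, 0, 0]}, {"fingers": 35, "offset": [0, 0, -0.06], "rotation": [0, 0, 0]}])

```text
time: 8.95
ee_pos: [0.6345, -0.2764, 0.0178]
tool_rot: [3.141, 0.0, 1.653]
contact_force: [-1.6, 1.7, 2.1]
gripper_width: 0.0434
finger_force: 52.4
```

The block has touched down. I'll release it and rise.

Emit:
servo_tool(steps=[{"fingers": 48, "offset": [0, 0, 0], "rotation": [0, 0, 0]}, {"fingers": 52, "offset": [0, 0, 0], "rotation": [0, 0, 0]}, {"fingers": 60, "offset": [0, 0, 0], "rotation": [0, 0, 0]}, {"fingers": 60, "offset": [0, 0, 0.1], "rotation": [0, 0, 0]}, {"fingers": 60, "offset": [0, 0, 0.6], "rotation": [0, 0, 0]}, {"fingers": 60, "offset": [0, 0, 1.6], "rotation": [0, 0, 0]}, {"fingers": 60, "offset": [0, 0, 2.8], "rotation": [0, 0, 0]}, {"fingers": 60, "offset": [0, 0, 4], "rotation": [0, 0, 0]}, {"fingers": 60, "offset": [0, 0, 5.2], "rotation": [0, 0, 0]}, {"fingers": 60, "offset": [0, 0, 6.4], "rotation": [0, 0, 0]}])

```text
time: 9.78
ee_pos: [0.6344, -0.2763, 0.18]
tool_rot: [3.141, 0.001, 1.653]
contact_force: [0.0, -0.4, -0.3]
gripper_width: 0.0598
finger_force: 0.0
```

Emit:
servo_tool(steps=[{"fingers": 60, "offset": [0, 0, 1], "rotation": [0, 0, 0]}, {"fingers": 60, "offset": [0, 0, 2], "rotation": [0, 0, 0]}, {"fingers": 60, "offset": [0, 0, 2], "rotation": [0, 0, 0]}, {"fingers": 60, "offset": [0, 0, 2], "rotation": [0, 0, 0]}])

```text
time: 10.12
ee_pos: [0.6356, -0.277, 0.2306]
tool_rot: [3.137, 0.003, 1.653]
contact_force: [0.9, -0.2, -0.6]
gripper_width: 0.0598
finger_force: 0.0
```

Run:
```python
from h import *
s=telemetry.read_state(); print(s["ee_pos"],s["contact_force"])
a=imaging.read_camera("side")[:,:,::-1][100:300,170:430]; b=imaging.read_camera("wrist")[:,:,::-1]
cv2.imwrite("pics/c6.png",np.hstack([cv2.resize(a,(430,330),interpolation=2),cv2.resize(b,(360,330))]))
```

```text
[ 0.63557875 -0.2769621   0.23055355] [ 0.86257776 -0.17894427 -0.58546475]
```

View pics/c6.png

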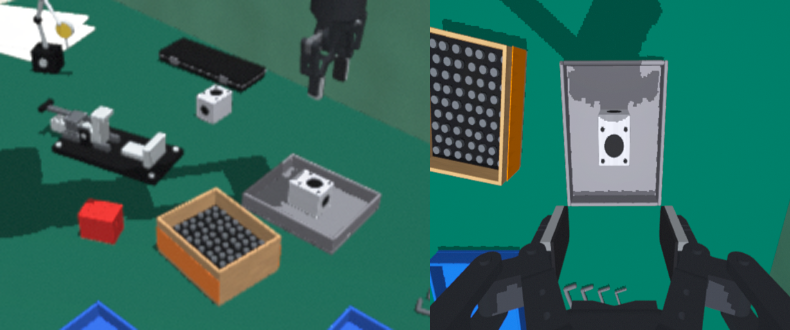

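The block stands upright near the middle of the grey tray, at (311,188) in the side view. The clamp is open, the spare at (213,104) has not moved, and the gripper is clear.

```bash
python3 -c "
from station import ctrl; print(ctrl.sign_off())"
```

```text
the job is handed in; nothing more can be done
None
```

The job is handed in at about 10 s of robot time: the pawl was lifted, the clamp bar slid back, and the bearing block now stands upright in the grey tray, with the spare block left where it was.

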